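Close up the RF test set and carry it to the dispatch tray

ROBOT

A 6-joint arm with a two-finger parallel gripper is mounted at the origin on the work surface. World frame = base frame: x ahead of the robot, y to its left, z up, the work surface at z = 0. Lengths are in mm, angles in rad, forces in N, time in s.
With the tool pointing down it reaches from about 275 to 1000 mm from the base axis. Payload 8.4 kg.
Tool frame: the origin (TCP) lies midway between the tips of the shut fingers; the grasp point (between the pads) lies r.grip_point_offset behind it (r.grip_point_offset is the distance from the TCP to the grasp point, in mm); z points along the fingers, y is the direction in which the jaws open and shut (so a half turn about z gives the same grasp; the last joint's range is limited). The gripper opens to 85 mm and grips with 20 to 120 N. Pads are 22 mm wide; open, the fingers measure 114 mm over their backs; the gripper's body (76 mm by 85 mm) begins 54 mm behind the grasp point. The pads swing forward as they close: fully open they stand 13 mm farther back than shut.
Start: joints at [-1.35, 0.353, 1.633, -0, 1.155, -0.002], TCP at [138.099, -609.554, 231.281] pointing down, gripper open.
Joint ranges: [-2.63, 2.63], [-0.92, 2.1], [0.06, 2.66], [-1.3, 4.44], [0, 2.69], [-3.02, 3.02]. Speed limits (rad/s): [2.22, 2.22, 2.79, 3.14, 3.14, 3.14].

INTERFACE

Orientations are given as [roll, pitch, yaw] about the fixed x, y, z axes, in that order (R = Rz(yaw) Ry(pitch) Rx(roll)).
In Python, from rig import r gives the robot as it stands.
- The arm moves only by the tool move_arm, never from a script. Its argument "targets" is one flat list of numbers, 5 for each row, row after row: the gripper's target within -1 to 1 (fully open at 1, half-way at 0, shut at -1), then the shift along the tool's x, y, z in cm, then the turn about the tool's z in degrees. In form: [gripper, tx, ty, tz, turn, gripper, tx, ty, tz, turn, ...]. A call has 1 to 10 rows; each row is the pose to reach, as a shift and turn from the pose commanded when the call began, along the tool's axes at that moment; what a row does not reach only later rows make up. A row lasts 1/10 s, in which the tool goes at most 50 mm and 8.59 degrees, less where a joint would pass 70% of its speed; a pose out of reach is approached as far as the arm can. A call with a gripper value outside its range is refused whole. The fingers move at their own pace and stop on an object; "squeeze" is the grip in N (left out, the last holds). Time passes only in rows, so rows that repeat a pose let the fingers close. It gives the time, the measured TCP pose, the force and the opening at its end, in the units of the state.
- r.sense(): the state, without advancing time (a new reading comes with each control period).
- r.grab_frame(name): name is "scene" or "top" or "wrist"; returns a dict with "img" (420x560x3 uint8, blue, green, red), "K" (3x3 intrinsics, pixels), "world_to_cam" (4x4, takes a point from world to camera coordinates). Camera axes: x right, y down, z forward; pixel columns grow to the right and rows downward; lengths in mm; the calibration is good to about 2 mm. The wrist camera is an equidistant fisheye: a pixel r from the principal point sees the ray r / f radians off the axis. A picture is of the moment at which its call begins. There is no depth.
- r.sign_off(): hands the job in, once; it reports no verdict.
Trained networks look in a picture, given as the dict that the camera call returned (one of the last four; its "shot" number tells which), for a name from the list of things; names that differ only in an ending like _2 or _b are one class to them, and where a whole thing is asked for, a point or a joint stands for the part that bears it (a point fixed in the world has none). Each returns a list of dicts, best first, with "conf" (0 to 1); they miss things now and then, are a little off and sometimes report something else, mostly with a low value. They report only what shows in the picture. A call takes as long as a camera call.
- r.outline_of(picture, thing): "region" (420x560 bool, what is visible of it).
- r.mark_of(picture, thing): "position" ([x, y, z] in mm, in world coordinates, good to about 4 mm: a listed point, or the origin of a listed thing).
The state is a dict: "clock": time; "qpos": joint angles; "qvel": joint speeds; "joint_efforts": joint torques, N m; "eef_pos": TCP position; "tcp_rot": TCP orientation; "contact_force": force on the tool from outside, world axes, zero at the start; "wrist_torque": the same for the moment, N m; "opening": opening from 0.0 (shut) to 1.0 (fully open).
Only numpy, scipy, OpenCV 4.12 (cv2) and the standard library are available. Lean on these libraries where they do the work, as an engineer would, in place of code of your own. Each camera call takes 0.05 s, during which the arm holds its last target.

TASK

Get the portable test set ready to travel and move it: turn the loose terminator on its top panel clockwise until its bayonet is fully locked, and swing the carry handle up from behind the case until it clicks home upright. Then lift the set by the middle of its handle and set it down gently, flat inside the blue tray, leaving the handle upright and everything else on the bench where it is.

Things in the scene. Friction and masses are not known exactly. Their poses are not given: they have to be found in the camera images.
- tester: The loose portable test set, under 1 kg: white and grey box with blue corners on four 6 mm feet, 130 mm deep (its x), 160 mm wide (its y; 185 over the handle arms), panel face up at 80 mm. Origin: centre of the underside of the feet. z up, x to the rear (where the handle lies stowed), y to the left seen from its front. A level pull over about 2.5 N on the raised handle would tip it.
- handle (a joint): Angle of the U-shaped carry handle, rad. 0 = stowed, level behind the case (tester +x); grows as it swings up; 1.571 (stop and end detent) = straight up over the case. Starts at 0 to 0.2. Turning it takes about 0.1 N m, up to 0.27 at 1.05 to 1.2 as the sprung detent gives way; up to 1.25 it springs back a little if let go. Past 1.45 the detent snaps it to 1.571 and holds it up to 0.24 N m.
- handle_pivot (a point): Middle of the handle's pivot axis, inside the case, 45 mm above the underside of the feet, straight over the tester's origin; the axis runs along the tester's y.
- handle_bar (a point): Centre of the handle's black grip bar: round, 18 mm thick, 161 mm long between the arms, parallel to the tester's y, 115 mm from the pivot axis. Stowed it is level with the pivot, 41 mm clear of the rear of the case, its centre 45 mm above the bench; upright it is 160 mm above the underside of the feet.
- coupling (a joint): Angle of the terminator's bayonet coupling shell, rad: 0 = unlocked, 1.571 = fully locked, at its stop. It grows when turned clockwise seen from above. The start is between 0.1 and 0.5; it turns stiffly (0.03 N m) and stays where it is left.
- coupling_top (a point): Centre of the top of the coaxial terminator: an upright knurled steel shell, 15 mm in diameter, 30 mm tall, red top with a white index line, near the panel's front left corner (tester x -32 mm, y 46 mm), its top 34 mm above the panel. The whole shell turns about its upright axis. Once the handle is up its bar hangs over the panel and leaves no room to reach the shell.
- tray: Shallow blue tray, fixed to the bench: 188 x 218 mm outside (its x, y), 180 x 210 mm inside, floor 4 mm thick with a black liner (look only), rim 18 mm above the bench, white label on its front (-x) side. Origin: centre of its underside. The test set fits flat in it when lined up to about 15 degrees, front to the label or turned round.
- bottle: Bystander: clear solvent bottle with a white cap, 56 mm in diameter, 135 mm tall. Origin: centre of its underside.
- swab_jar: Bystander: amber jar of cotton swabs, 58 mm in diameter, 80 mm tall with the swabs. Origin: centre of its underside.
- solder_reel: Bystander: orange solder reel on its end, 56 mm in diameter, 44 mm tall. Origin: centre of its underside.
- board_holder: Bystander: circuit-board holder with a green board between yellow jaws, 100 x 140 mm, 57 mm tall. Origin: centre of its underside.

How it is judged:
By the outcome, as a careful person would: the job done as asked, in the order asked, and still so for the second after the job is handed in, with the robot touching nothing.
It also fails if it takes over 72 s, if anything falls off the work surface, if the arm or the gripper's body presses on something with over 40 N, if the wrist force passes 120 N, or if a joint passes its speed limit or range.

## Working session

There is one attempt and no reset: what is moved stays moved. The work goes in short steps, Python scripts to look and compute and a tool call to move; the robot and the scene stay as the last step left them, time stands still between calls to the robot, and variables do not carry over. Pictures are saved under pics/ and viewed, and the job is handed in when it is done.

Besides the shell and the picture viewer there is one more tool, called after "Call:" as a command line: name --argument value ..., lists and objects as JSON in quotes. move_arm: Moves the arm, as the interface text tells. Its arguments: {"type":"object","properties":{"targets":{"type":"array","items":{"type":"number"}},"squeeze":{"type":"number"}},"required":["targets"]}

```bash
ls; mkdir -p pics
cat > h.py <<'E'
import numpy as np, cv2
from rig import r
E
python3 - <<'E'
from h import *
s=r.sense(); print(s); print(r.grip_point_offset)
for n in ["scene","top"]:
    f=r.grab_frame(n); cv2.imwrite(f"pics/a_{n}.png",f["img"])
    for t in ["tester","handle_bar","handle_pivot","coupling_top","tray","bottle","swab_jar","solder_reel","board_holder"]:
        m=r.mark_of(f,t); print(n,t,[(np.round(x["position"],1).tolist(),round(x["conf"],2)) for x in m[:2]])
print(r.sense()["clock"])
E
```

```text
pics
{'clock': 0.0, 'qpos': array([-1.35039753e+00,  3.53691171e-01,  1.63417223e+00,  4.21537743e-05,
        1.15522108e+00, -2.40079279e-03]), 'qvel': array([ 6.93848878e-04, -9.94563372e-04,  3.28145299e-04, -1.07583912e-03,
        1.00817027e-03, -6.46496500e-05]), 'joint_efforts': array([ 2.60324166e-03, -6.05242109e+01, -3.42068267e+01,  2.92411969e-04,
        9.26928129e-03, -5.13749546e-05]), 'eef_pos': array([ 138.00171819, -609.05233638,  230.51852988]), 'tcp_rot': array([-3.14010093e+00, -4.21218344e-05,  2.22782515e-01]), 'contact_force': array([-0.19345722,  0.58493929, -0.56682829]), 'wrist_torque': array([-0.01605792,  0.01274099,  0.01627783]), 'opening': 0.9975296780107592}
18.700000000000003
scene tester [([508.8, 227.6, -0.8], 0.92)]
scene handle_bar [([617.8, 244.5, 66.3], 0.93)]
scene handle_pivot [([505.4, 230.0, 46.8], 0.78)]
scene coupling_top [([464.9, 267.2, 113.5], 0.7), ([529.9, -237.6, -2.9], 0.16)]
scene tray [([529.7, -240.9, -4.7], 0.85)]
scene bottle [([764.7, 2.7, 4.5], 0.75)]
scene swab_jar [([378.5, 1.3, -0.9], 0.73)]
scene solder_reel [([753.1, 220.6, 2.7], 0.61)]
scene board_holder [([750.8, -225.7, -5.3], 0.59)]
top tester [([503.2, 228.2, 4.3], 0.94)]
top handle_bar [([617.7, 246.2, 62.9], 0.57), ([501.0, 228.2, 4.4], 0.34)]
top handle_pivot [([378.7, 6.1, -2.0], 0.71)]
top coupling_top [([469.5, 262.5, 113.4], 0.62), ([770.5, 4.1, 0.1], 0.61)]
top tray [([528.6, -234.7, -1.0], 0.88), ([615.6, 248.9, 62.9], 0.61)]
top bottle [([771.9, 4.0, -3.7], 0.77)]
top swab_jar [([380.6, 5.1, -5.6], 0.85)]
top solder_reel [([756.1, 220.1, -0.4], 0.77)]
top board_holder [([744.1, -226.8, -1.1], 0.61)]
1.0
```

View images.

View pics/a_scene.png

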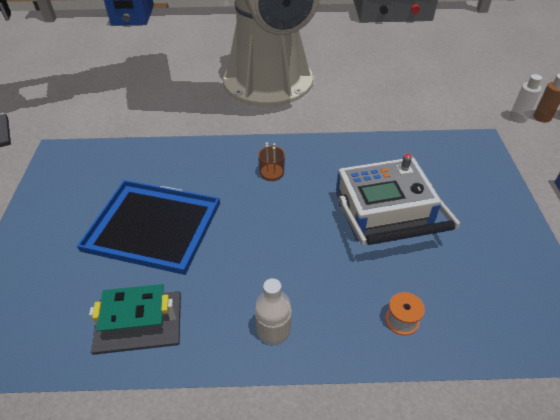

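View pics/a_top.png

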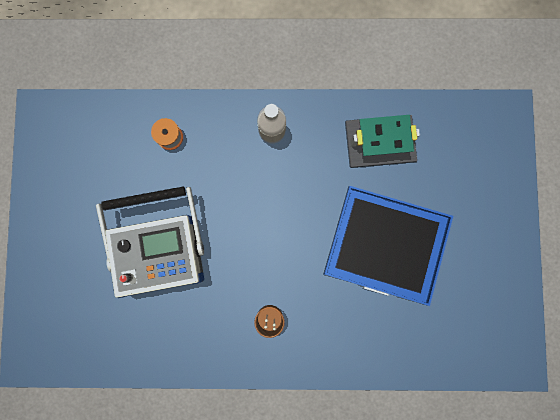

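The scene view comes from the far side of the bench. In the top view the test set is at about (155,250), its handle at the rear (145,198) and its red terminator at (125,278). The tray is at (388,245), turned the other way, with its label at (376,292). Next I'll measure the yaws.

```bash
cat >> h.py <<'E'
def unproj(f,px,z):
    K=f["K"];T=f["world_to_cam"];R=T[:3,:3];t=T[:3,3]
    px=np.atleast_2d(px).astype(float)
    d=np.c_[px,np.ones(len(px))]@np.linalg.inv(K).T@R
    c=-R.T@t
    return c+d*((z-c[2])/d[:,2])[:,None]
def proj(f,P):
    T=f["world_to_cam"];p=np.atleast_2d(P)@T[:3,:3].T+T[:3,3]; q=p@f["K"].T
    return q[:,:2]/q[:,2:]
def rect(region):
    m=region.astype(np.uint8); c=max(cv2.findContours(m,0,2)[0],key=cv2.contourArea)
    return c[:,0,:]
E
python3 - <<'E'
from h import *
f=r.grab_frame("top"); img=f["img"]
o=r.outline_of(f,"tray")[0]; c=rect(o["region"])
w=unproj(f,c,18)[:,:2].astype(np.float32); print("tray",o["conf"],cv2.minAreaRect(w))
o=r.outline_of(f,"handle_bar"); 
for x in o[:2]:
    c=rect(x["region"]); print("bar",x["conf"],cv2.boundingRect(c),cv2.minAreaRect(unproj(f,c,65)[:,:2].astype(np.float32)))
# dark bar
g=img.max(2); m=np.zeros_like(g); m[180:215,95:192]=(g[180:215,95:192]<40); n,l,st,_=cv2.connectedComponentsWithStats(m)
k=1+np.argmax(st[1:,4]); c=rect(l==k);print("dark",st[k],cv2.minAreaRect(unproj(f,c,65)[:,:2].astype(np.float32)))
# white panel
hsv=cv2.cvtColor(img,cv2.COLOR_BGR2HSV); print(img[285,150],img[235,110])
m=((hsv[...,1]<40)&(hsv[...,2]>150)).astype(np.uint8); m[:, :90]=0;m[:,215:]=0;m[:180]=0;m[310:]=0
cv2.imwrite("pics/m1.png",cv2.resize(np.hstack([img[180:310,90:215],cv2.cvtColor(m[180:310,90:215]*255,8)]),None,fx=3,fy=3))
E
```

```text
tray 0.8 ((528.8262329101562, -233.65298461914062), (223.64500427246094, 193.6221923828125), 73.65802001953125)
bar 0.7 (96, 187, 108, 68) ((560.6543579101562, 236.18807983398438), (135.47625732421875, 194.68406677246094), 9.418458938598633)
bar 0.26 (345, 115, 74, 53) ((732.7385864257812, -215.30252075195312), (97.30075073242188, 142.8037567138672), 5.24512243270874)
dark [102 187  84  23 492] ((617.0128173828125, 249.56707763671875), (16.94091033935547, 163.37969970703125), 10.777196884155273)
[140 140 137] [163 162 158]
```

View pics/m1.png

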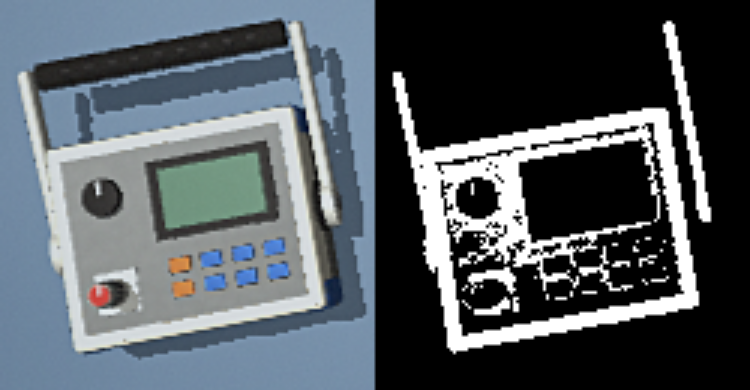

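The zoomed picture shows the handle bar running from (40,75) to (285,35), the panel corners at (78,350), (328,303), (303,107) and (48,152), and the red cap at (100,295).

Run:
```python
from h import *
f=r.grab_frame("top")
px=np.array([[78,350],[328,303],[303,107],[48,152]])/3+[90,180]
w=unproj(f,px,80); print(w.round(1), w.mean(0))
d=w[0]-w[1]; print(np.linalg.norm(d),np.degrees(np.arctan2(-d[0],d[1]))); d=w[3]-w[0]; print(np.linalg.norm(d),np.degrees(np.arctan2(d[1],d[0])))
print("cap",unproj(f,np.array([[99,295]])/3+[90,180],114))
y=np.radians(10.7);R=np.array([[np.cos(y),-np.sin(y)],[np.sin(y),np.cos(y)]]);c=w.mean(0)[:2]
print("pred cap",c+R@[-32,46],"bar",c+R@[113.4,0])
```

```text
[[429.  289.8  80. ]
 [458.9 134.5  80. ]
 [581.4 152.9  80. ]
 [552.1 313.6  80. ]] [505.35050333 222.72768055  80.        ]
158.15209284471558 10.908060194606744
125.45796130383832 10.955222085743506
cap [[465.03417737 266.05907775 114.        ]]
pred cap [465.36622953 261.98653749] bar [616.77879446 243.78227473]
```

Call:
move_arm --targets '[0, 1.3, -2, 0, -3, 0, 3.9, -6, 0, -10, 0, 6.6, -10, 0, -17, 0, 9.3, -14.1, 0, -24, 0, 12, -18.2, 0, -31, 0, 14.7, -22.3, 0, -38, 0, 17.4, -26.4, 0, -45, 0, 20.1, -30.5, 0, -52, 0, 22.8, -34.6, 0, -58, 0, 25.5, -38.7, 0, -64]'

```text
clock: 2.2
eef_pos: [301.6, -174.1, 231.6]
tcp_rot: [3.14, 0.0, 1.343]
contact_force: [1.9, -0.6, -0.1]
opening: 0.501
```

```bash
cat >> h.py <<'E'
def tool(dx,dy,dz=0,yaw=None):
    s=r.sense(); a=s["tcp_rot"][2] if yaw is None else yaw
    return np.round(np.array([dx*np.cos(a)+dy*np.sin(a), dx*np.sin(a)-dy*np.cos(a), -dz])/10,2)
def st():
    s=r.sense(); print("t",round(s["clock"],2),"p",s["eef_pos"].round(1),"rot",s["tcp_rot"].round(4),"F",s["contact_force"].round(2),"M",s["wrist_torque"].round(3),"open",round(s["opening"],3),"q6",s["qpos"][5].round(2)); return s
def to(x,y,z):
    s=st(); p=s["eef_pos"]; print("tool cm",tool(x-p[0],y-p[1],z-p[2]))
E
python3 -c "
from h import *
to(465,265,200)"
```

```text
t 2.2 p [ 301.6 -174.1  231.6] rot [3.1403e+00 3.0000e-04 1.3434e+00] F [ 1.91 -0.57 -0.13] M [-0.023 -0.073  0.025] open 0.501 q6 -0.3
tool cm [46.46  6.02  3.16]
```

Call:
move_arm --targets '[0, 5, 0.6, 0, -6, 0, 10, 1.3, 0, -12, 0, 15, 2, 0, -18, 0, 20, 2.6, 0, -24, 0, 25, 3.3, 0, -30, 0, 30, 3.9, 0, -36, 0, 35, 4.5, 0, -42, 0, 39.5, 5.1, 0, -48, 0, 43, 5.5, 0, -50, 0, 44.8, 5.7, 0, -50]'

```text
clock: 3.2
eef_pos: [460.1, 250.1, 231.3]
tcp_rot: [3.141, -0.0, 2.215]
contact_force: [0.6, -0.1, 0.5]
opening: 0.498
```

Call:
move_arm --targets '[0, 0, 0, 0, 0]'

```text
clock: 3.3
eef_pos: [459.8, 248.8, 231.1]
tcp_rot: [3.141, -0.0, 2.213]
contact_force: [-0.2, -1.6, 0.1]
opening: 0.499
```

Run:
```python
from h import *
to(465,265,200)
f=r.grab_frame("wrist"); cv2.imwrite("pics/w1.png",f["img"])
print(f["K"],f["world_to_cam"].round(2)); print([(x["position"],x["conf"]) for x in r.mark_of(f,"coupling_top")[:2]])
```

```text
t 3.3 p [459.8 248.8 231.1] rot [ 3.1415e+00 -1.0000e-04  2.2135e+00] F [-0.21 -1.56  0.11] M [0.028 0.012 0.009] open 0.499 q6 -0.15
tool cm [0.98 1.39 3.11]
[[325.1922621    0.         279.13168143]
 [  0.         325.1922621  211.45977953]
 [  0.           0.           1.        ]] [[ 8.0000e-01  6.0000e-01  0.0000e+00 -5.1626e+02]
 [ 5.8000e-01 -7.7000e-01  2.6000e-01 -1.0889e+02]
 [ 1.6000e-01 -2.1000e-01 -9.7000e-01  3.5911e+02]
 [ 0.0000e+00  0.0000e+00  0.0000e+00  1.0000e+00]]
[([465.2, 264.8, 109.8], 0.67)]
```

View pics/w1.png

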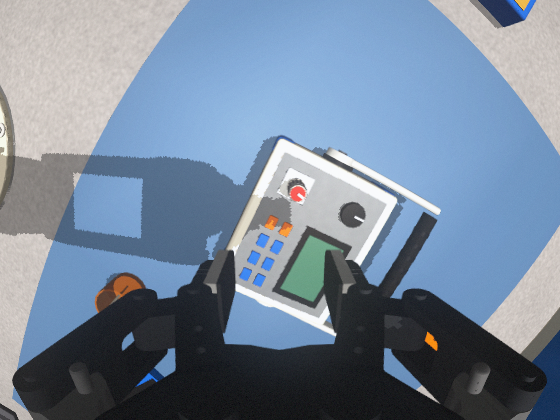

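The wrist view shows the red cap at about (299,195), with the fingers below it in the frame. I'll measure the cap position with the fisheye model.

```bash
cat >> h.py <<'E'
def fish(f,px,z):
    K=f["K"];T=f["world_to_cam"];R=T[:3,:3];c=-R.T@T[:3,3]
    v=(np.array(px,float)-K[:2,2])/K[0,0]; th=np.linalg.norm(v)
    d=R.T@np.r_[v/th*np.sin(th),np.cos(th)]
    return c+d*(z-c[2])/d[2]
E
python3 - <<'E'
from h import *
f=r.grab_frame("wrist"); img=f["img"].astype(int)
b,g,rr=img[...,0],img[...,1],img[...,2]
m=((rr>120)&(g<90)&(b<90)).astype(np.uint8); m[:,:270]=0;m[:,330:]=0;m[:165]=0;m[220:]=0
n,l,s,c=cv2.connectedComponentsWithStats(m); print(s,c)
k=1+np.argmax(s[1:,4]); P=fish(f,c[k],114);print(P)
cv2.imwrite("pics/w1z.png",cv2.resize(f["img"][165:225,260:340],None,fx=8,fy=8,interpolation=2))
to(P[0],P[1],200)
E
```

```text
[[     0      0    560    420 235199]
 [   279    216      1      1      1]] [[279.50000213 209.49997236]
 [279.         216.        ]]
[463.67320915 237.59292659 114.        ]
t 3.45 p [458.7 246.  231.1] rot [-3.1403e+00  2.0000e-04  2.2115e+00] F [ 1.15  0.22 -0.34] M [-0.01  -0.006  0.009] open 0.503 q6 -0.15
tool cm [-0.97 -0.1   3.11]
```

View pics/w1z.png

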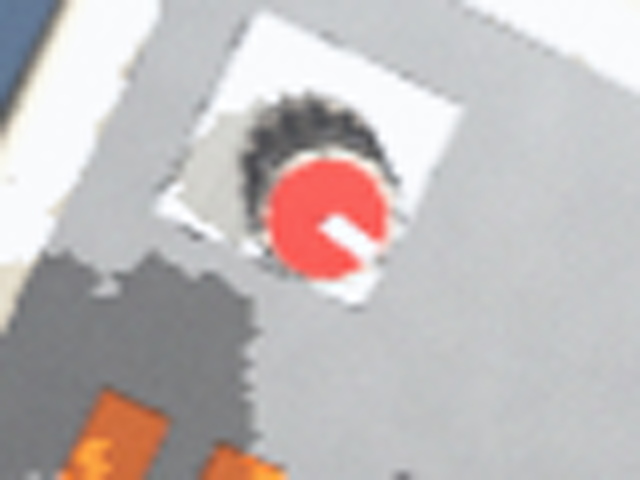

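The zoom shows the cap centred at crop (327,218), which is pixel (300.9,192.3). The index line points to the lower right.

Run:
```python
from h import *
f=r.grab_frame("wrist"); cv2.imwrite("pics/w2z.png",cv2.resize(f["img"][165:225,260:340],None,fx=8,fy=8,interpolation=2))
b,g,rr=[f["img"][...,i].astype(int) for i in range(3)]
m=((rr>180)&(g<130)&(b<130)&(rr-g>100)).astype(np.uint8); m[:,:280]=0;m[:,330:]=0;m[:165]=0;m[212:]=0
ys,xs=np.nonzero(m);print(len(xs));(cx,cy),rad=cv2.minEnclosingCircle(np.c_[xs,ys].astype(np.float32)); print(cx,cy,rad)
P=fish(f,(cx,cy),114);print(P)
to(P[0],P[1],200)
```

```text
133
300.73077392578125 191.5 7.286509990692139
[465.48490183 264.56444795 114.        ]
t 3.5 p [458.8 245.9 231.2] rot [-3.1408e+00  2.0000e-04  2.2111e+00] F [-0.46  0.25 -0.93] M [-0.024  0.022 -0.006] open 0.504 q6 -0.15
tool cm [1.1  1.65 3.12]
```

Call:
move_arm --targets '[0, 0.6, 0.9, 2, 0, 0, 1.1, 1.65, 5, 0, 0, 1.1, 1.65, 8, 0, 0, 1.1, 1.65, 10, 0, 0, 1.1, 1.65, 10.6, 0, 0, 1.1, 1.65, 10.6, 0, 0, 1.1, 1.65, 10.6, 0, 0, 1.1, 1.65, 10.6, 0]'

```text
clock: 4.3
eef_pos: [466.8, 266.1, 126.7]
tcp_rot: [3.139, 0.0, 2.212]
contact_force: [0.2, -0.8, 0.6]
opening: 0.501
```

Run:
```python
from h import *
to(465.4,264.7,87)
```

```text
t 4.3 p [466.8 266.1 126.7] rot [3.1394e+00 3.0000e-04 2.2120e+00] F [ 0.2 -0.8  0.6] M [-0.006  0.023  0.006] open 0.501 q6 -0.13
tool cm [-0.03 -0.2   3.97]
```

Call:
move_arm --targets '[0, 0, -0.15, 1.5, 0, 0, 0, -0.15, 3, 0, 0, 0, -0.15, 3.9, 0, 0, 0, -0.15, 3.9, 0, 0, 0, -0.15, 3.9, 0]'

```text
clock: 4.8
eef_pos: [465.1, 265.3, 86.8]
tcp_rot: [3.141, 0.0, 2.212]
contact_force: [0.4, 0.8, -1.1]
opening: 0.502
```

Call:
move_arm --targets '[-0.4, 0, 0, 0, 0, -0.6, 0, 0, 0, 0, -0.8, 0, 0, 0, 0, -1, 0, 0, 0, 0, -1, 0, 0, 0, 0, -1, 0, 0, 0, 0, -1, 0, 0, 0, 0]' --squeeze 25

```text
clock: 5.5
eef_pos: [465.3, 265.4, 87.0]
tcp_rot: [3.14, 0.0, 2.212]
contact_force: [0.3, 0.3, 5.7]
opening: 0.162
```

Run:
```python
from h import *
st()
f=r.grab_frame("wrist"); cv2.imwrite("pics/w3.png",f["img"])
```

```text
t 5.5 p [465.3 265.4  87. ] rot [3.1402e+00 1.0000e-04 2.2125e+00] F [0.32 0.26 5.72] M [ 0.007  0.121 -0.014] open 0.162 q6 -0.13
```

View pics/w3.png

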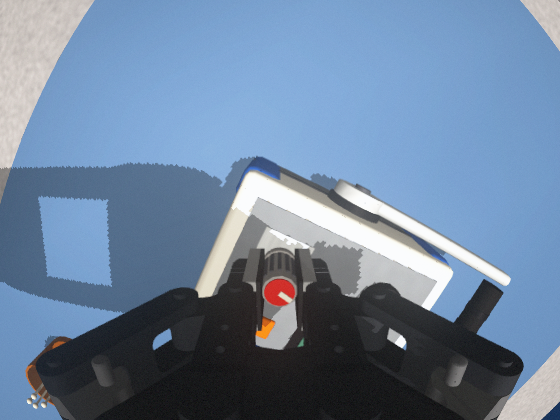

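The shell is between the pads, with the red cap at (280,292), and the opening fits its diameter. Now I'll turn it clockwise.

Call:
move_arm --targets '[-1, 0, 0, 0, 4, -1, 0, 0, 0, 10, -1, 0, 0, 0, 16, -1, 0, 0, 0, 22, -1, 0, 0, 0, 28, -1, 0, 0, 0, 34, -1, 0, 0, 0, 40, -1, 0, 0, 0, 45, -1, 0, 0, 0, 50, -1, 0, 0, 0, 50]'

```text
clock: 6.55
eef_pos: [464.4, 265.2, 86.9]
tcp_rot: [-3.141, -0.0, 1.337]
contact_force: [-4.4, -0.5, 9.3]
opening: 0.165
```

Run:
```python
from h import *
st()
```

```text
t 6.55 p [464.4 265.2  86.9] rot [-3.1411e+00 -1.0000e-04  1.3366e+00] F [-4.41 -0.46  9.27] M [-0.009  0.645 -0.045] open 0.165 q6 0.75
```

Call:
move_arm --targets '[-1, 0, 0, 0, 3, -1, 0, 0, 0, 6, -1, 0, 0, 0, 9, -1, 0, 0, 0, 10, -1, 0, 0, 0, 10]'

```text
clock: 7.05
eef_pos: [464.3, 265.2, 86.9]
tcp_rot: [-3.141, 0.0, 1.164]
contact_force: [-4.9, 0.6, 10.0]
opening: 0.165
```

Run:
```python
from h import *
st()
```

```text
t 7.05 p [464.3 265.2  86.9] rot [-3.1408e+00  1.0000e-04  1.1644e+00] F [-4.87  0.64 10.02] M [ 0.056  0.731 -0.014] open 0.165 q6 0.92
```

Call:
move_arm --targets '[-1, 0, 0, 0, 3, -1, 0, 0, 0, 6, -1, 0, 0, 0, 8, -1, 0, 0, 0, 8]'

```text
clock: 7.45
eef_pos: [464.1, 265.3, 86.9]
tcp_rot: [-3.141, 0.0, 1.024]
contact_force: [-4.6, 2.4, 9.9]
opening: 0.169
```

Run:
```python
from h import *
st()
```

```text
t 7.45 p [464.1 265.3  86.9] rot [-3.1405e+00  3.0000e-04  1.0242e+00] F [-4.57  2.4   9.89] M [ 0.212  0.93  -0.014] open 0.169 q6 1.06
```

Call:
move_arm --targets '[-1, 0, 0, 0, 3, -1, 0, 0, 0, 6, -1, 0, 0, 0, 6]'

```text
clock: 7.75
eef_pos: [464.0, 265.4, 86.9]
tcp_rot: [-3.14, 0.0, 0.919]
contact_force: [-5.8, 1.0, 10.6]
opening: 0.167
```

Run:
```python
from h import *
st()
f=r.grab_frame("top"); cv2.imwrite("pics/t3.png",cv2.resize(f["img"][170:320,80:230],None,fx=4,fy=4,interpolation=2))
f=r.grab_frame("wrist"); cv2.imwrite("pics/w4.png",f["img"])
```

```text
t 7.75 p [464.  265.4  86.9] rot [-3.1404e+00  5.0000e-04  9.1880e-01] F [-5.82  1.05 10.58] M [ 0.208  0.94  -0.045] open 0.167 q6 1.17
```

View pics/w4.png

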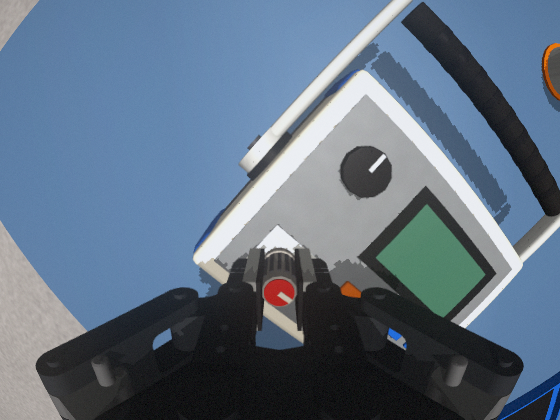

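View pics/t3.png

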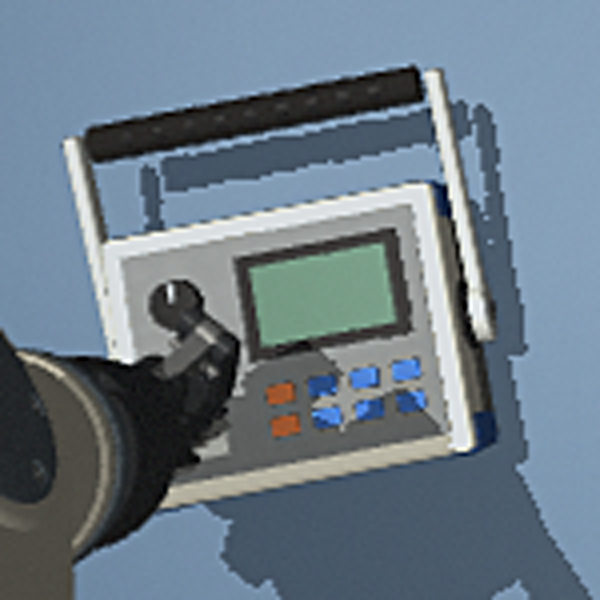

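Call:
move_arm --targets '[-1, 0, 0, 0, 2, -1, 0, 0, 0, 4, -1, 0, 0, 0, 6, -1, 0, 0, 0, 6]'

```text
clock: 8.25
eef_pos: [463.8, 265.3, 86.9]
tcp_rot: [-3.14, 0.001, 0.815]
contact_force: [-6.1, 2.2, 10.2]
opening: 0.166
```

Run:
```python
from h import *
st()
f=r.grab_frame("wrist"); cv2.imwrite("pics/w5.png",f["img"])
```

```text
t 8.25 p [463.8 265.3  86.9] rot [-3.1404e+00  9.0000e-04  8.1500e-01] F [-6.13  2.17 10.23] M [0.267 1.032 0.196] open 0.166 q6 1.27
```

View pics/w5.png

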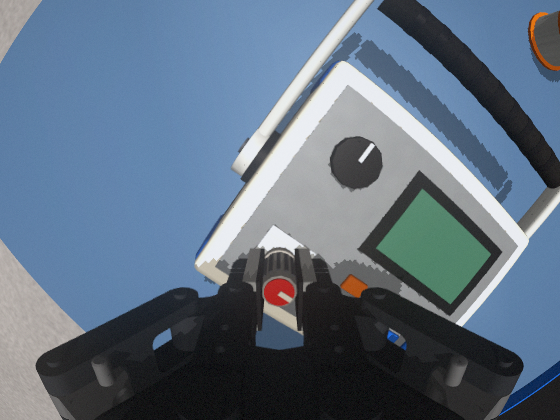

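The torque about the upright axis rose to 0.2 N m after 80°, so the stop is reached. I'll release and rise.

Call:
move_arm --targets '[-0.7, 0, 0, 0, 0, -0.4, 0, 0, 0, 0, 0, 0, 0, 0, 0, 0, 0, 0, 0, 0, 0, 0, 0, -1.5, 0, 0, 0, 0, -4, 0, 0, 0, 0, -8, 0, 0, 0, 0, -12, 0, 0, 0, 0, -13, 0]'

```text
clock: 9.2
eef_pos: [466.8, 266.1, 220.5]
tcp_rot: [3.14, -0.006, 0.816]
contact_force: [0.9, -0.3, -0.4]
opening: 0.497
```

Run:
```python
from h import *
st()
f=r.grab_frame("wrist"); cv2.imwrite("pics/w6.png",f["img"])
for t in ["tester","handle_bar","coupling_top"]:
    print(t,[(x["position"].round(1) if hasattr(x["position"],'round') else x["position"],x["conf"]) for x in r.mark_of(f,t)[:1]])
f=r.grab_frame("top"); cv2.imwrite("pics/t4.png",cv2.resize(f["img"][170:320,80:230],None,fx=4,fy=4,interpolation=2))
```

```text
t 9.2 p [466.8 266.1 220.5] rot [ 3.1396 -0.0061  0.8161] F [ 0.92 -0.35 -0.39] M [ 0.06  -0.019 -0.028] open 0.497 q6 1.27
tester [([508.7, 227.2, -5.8], 0.85)]
handle_bar [([618.4, 247.3, 68.2], 0.88)]
coupling_top [([464.5, 263.8, 113.7], 0.78)]
```

View pics/w6.png

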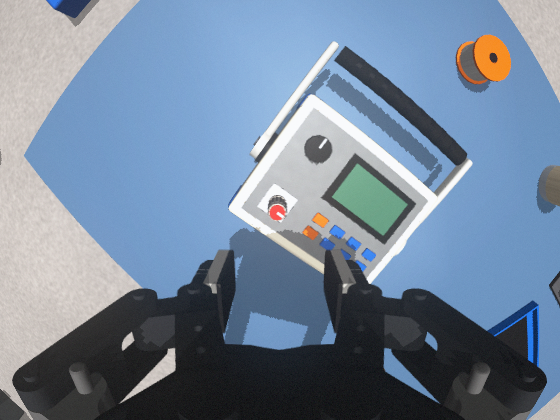

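View pics/t4.png

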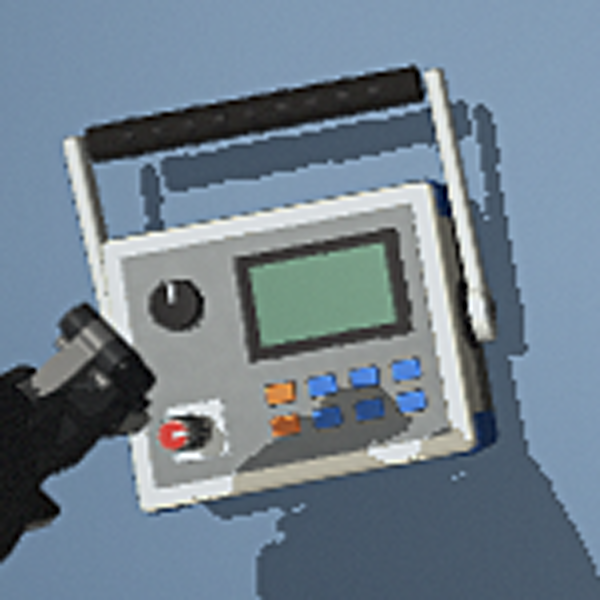

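The tester hasn't moved in either view, and the cap is at (278,213) in the wrist picture. I'll check how far the index has turned, then work out the handle grasp.

Run:
```python
from h import *
a=cv2.imread("pics/w6.png"); cv2.imwrite("pics/w6z.png",cv2.resize(a[180:240,240:320],None,fx=8,fy=8,interpolation=2))
b=cv2.imread("pics/w2z.png")
```

```text
(no output)
```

View pics/w6z.png

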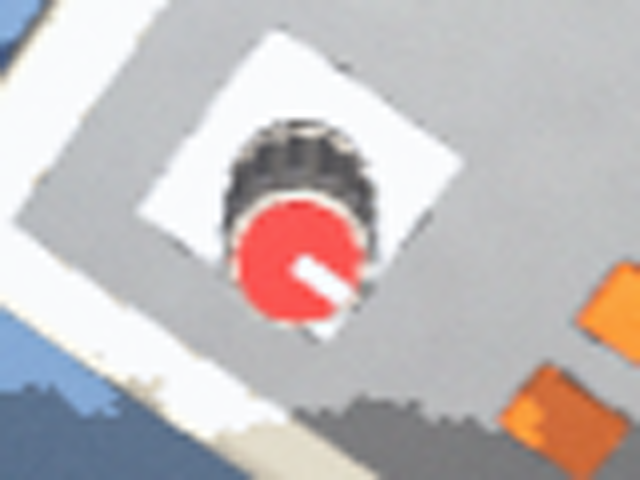

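Run:
```python
from h import *
f=r.grab_frame("top"); img=f["img"]
g=img.max(2); m=np.zeros_like(g); m[180:215,95:192]=(g[180:215,95:192]<40); n,l,s,_=cv2.connectedComponentsWithStats(m)
k=1+np.argmax(s[1:,4]); c=rect(l==k)
for z in (60,65,70): print("dark",z,cv2.minAreaRect(unproj(f,c,z)[:,:2].astype(np.float32)))
f=r.grab_frame("wrist"); img=f["img"]
P=np.array([fish(f,p,65) for p in [(344,56),(460,160)]]);print(P, np.linalg.norm(P[0]-P[1]),P.mean(0))
# index dir in world: crop px
A=fish(f,np.array([302,262])/8+[240,180],114);B=fish(f,np.array([345,270])/8+[240,180],114);print(A,B,np.degrees(np.arctan2(*(B-A)[[1,0]])))
```

```text
dark 60 ((617.2567138671875, 250.6082763671875), (17.223575592041016, 163.47183227539062), 11.027710914611816)
dark 65 ((616.6388549804688, 249.06231689453125), (17.120962142944336, 162.49853515625), 11.027691841125488)
dark 70 ((616.0208129882812, 247.516357421875), (17.018455505371094, 161.52517700195312), 11.027704238891602)
[[596.17414256 318.31711992  65.        ]
 [623.60035881 167.02851973  65.        ]] 153.75447273789922 [609.88725069 242.67281983  65.        ]
[461.93159263 262.53250397 114.        ] [464.4290384  259.06617374 114.        ] -54.2277414509001
```

The white index line from (300,265) to (345,295) runs parallel to the panel's front edge, square to the case. That agrees with fully locked. I'll go to the bar next, at about (616.7, 246.7, 66) with tool yaw 1.76.

Run:
```python
from h import *
to(616.7,246.7,130)
```

```text
t 9.55 p [463.9 264.5 214.5] rot [-3.1407e+00  2.9000e-03  8.1620e-01] F [-0.61 -0.05 -0.23] M [ 0.026  0.006 -0.046] open 0.501 q6 1.27
tool cm [ 9.17 12.35  8.45]
```

Call:
move_arm --targets '[-0.2, 1.5, 2, 0, -6, -0.2, 3, 4, 0, -13, -0.2, 5, 6.7, 0, -21, -0.2, 7, 9.4, 1, -29, -0.2, 8.5, 11.5, 3, -37, -0.2, 9.2, 12.3, 5, -45, -0.2, 9.2, 12.3, 7, -52, -0.2, 9.2, 12.3, 8.4, -54.1, -0.2, 9.2, 12.3, 8.4, -54.1, -0.2, 9.2, 12.3, 8.4, -54.1]'

```text
clock: 10.55
eef_pos: [616.9, 247.7, 131.4]
tcp_rot: [-3.14, 0.0, 1.759]
contact_force: [0.7, -1.0, -0.2]
opening: 0.402
```

Run:
```python
from h import *
to(616.7,246.7,47)
f=r.grab_frame("wrist"); cv2.imwrite("pics/w7.png",f["img"])
```

```text
t 10.55 p [616.9 247.7 131.4] rot [-3.1398e+00  4.0000e-04  1.7591e+00] F [ 0.75 -0.98 -0.17] M [ 0.043 -0.039 -0.006] open 0.402 q6 0.19
tool cm [-0.09 -0.04  8.44]
```

View pics/w7.png

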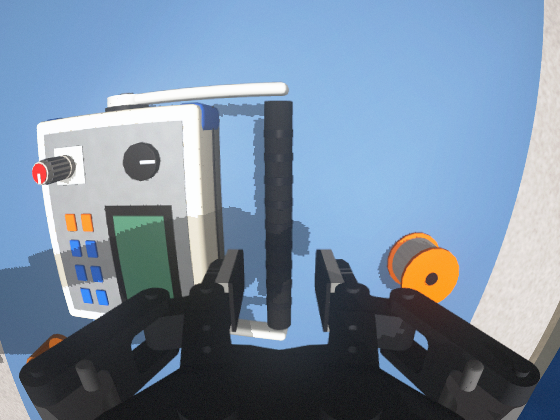

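The bar runs straight up the image at column 279, midway between the pads at 233 and 327. I'll descend.

Call:
move_arm --targets '[-0.2, 0, 0, 2, 0, -0.2, 0, 0, 4.5, 0, -0.2, 0, 0, 7, 0, -0.2, 0, 0, 8.2, 0, -0.2, 0, 0, 8.2, 0, -0.2, 0, 0, 8.2, 0]'

```text
clock: 11.2
eef_pos: [618.1, 248.2, 51.4]
tcp_rot: [3.14, -0.0, 1.76]
contact_force: [-0.9, 0.5, 0.3]
opening: 0.398
```

Call:
move_arm --targets '[-0.5, 0, 0, 0, 0, -0.7, 0, 0, 0, 0, -0.9, 0, 0, 0, 0, -1, 0, 0, 0, 0, -1, 0, 0, 0, 0, -1, 0, 0, 0, 0]' --squeeze 20

```text
clock: 11.8
eef_pos: [618.0, 248.1, 50.7]
tcp_rot: [3.14, -0.0, 1.76]
contact_force: [1.8, 1.1, 1.3]
opening: 0.197
```

Run:
```python
from h import *
st()
f=r.grab_frame("scene"); cv2.imwrite("pics/s8.png",cv2.resize(f["img"][130:260,300:480],None,fx=4,fy=4,interpolation=2))
for t in ["handle_bar"]:
    print(t,[(np.round(x["position"],1),x["conf"]) for x in r.mark_of(f,t)[:1]])
```

```text
t 11.8 p [618.  248.1  50.7] rot [ 3.1403e+00 -3.0000e-04  1.7604e+00] F [1.79 1.1  1.31] M [ 0.159 -0.232  0.016] open 0.197 q6 0.19
handle_bar [(array([617.3, 246.5,  61.1]), 0.68)]
```

View pics/s8.png

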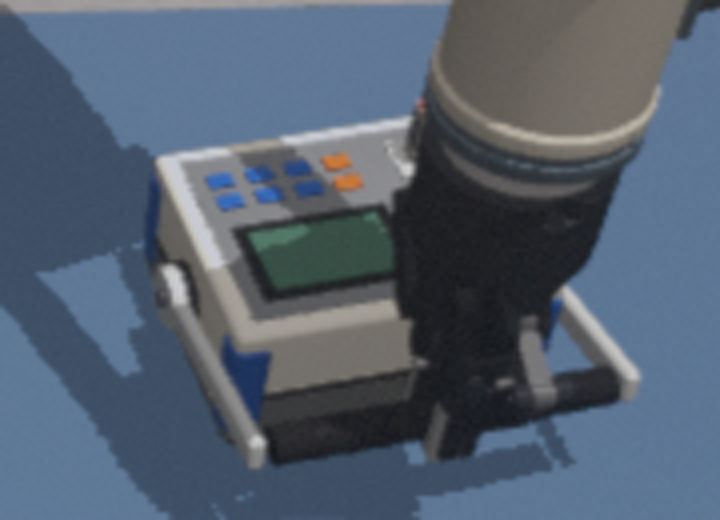

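The bar is held at its middle, and the tester sits flat with the handle still low. Now I'll swing along the arc, first to about 0.8 rad.

Call:
move_arm --targets '[-1, 0, -0.15, -0.7, 0, -1, 0, -0.4, -1.6, 0, -1, 0, -0.74, -2.47, 0, -1, 0, -1.25, -3.5, 0, -1, 0, -1.84, -4.5, 0, -1, 0, -2.55, -5.4, 0, -1, 0, -3.31, -6.25, 0, -1, 0, -3.31, -6.25, 0]'

```text
clock: 12.7
eef_pos: [584.3, 241.6, 114.4]
tcp_rot: [3.141, -0.0, 1.761]
contact_force: [3.3, 0.3, 2.2]
opening: 0.2
```

Run:
```python
from h import *
st()
f=r.grab_frame("scene"); cv2.imwrite("pics/s9.png",cv2.resize(f["img"][110:260,300:480],None,fx=4,fy=4,interpolation=2))
print([(np.round(x["position"],1),x["conf"]) for x in r.mark_of(f,"tester")[:1]])
```

```text
t 12.7 p [584.3 241.6 114.4] rot [ 3.1407e+00 -2.0000e-04  1.7606e+00] F [3.27 0.28 2.24] M [ 0.075 -0.56  -0.015] open 0.2 q6 0.2
[(array([503.6, 225.2,  -1.1]), 0.86)]
```

View pics/s9.png

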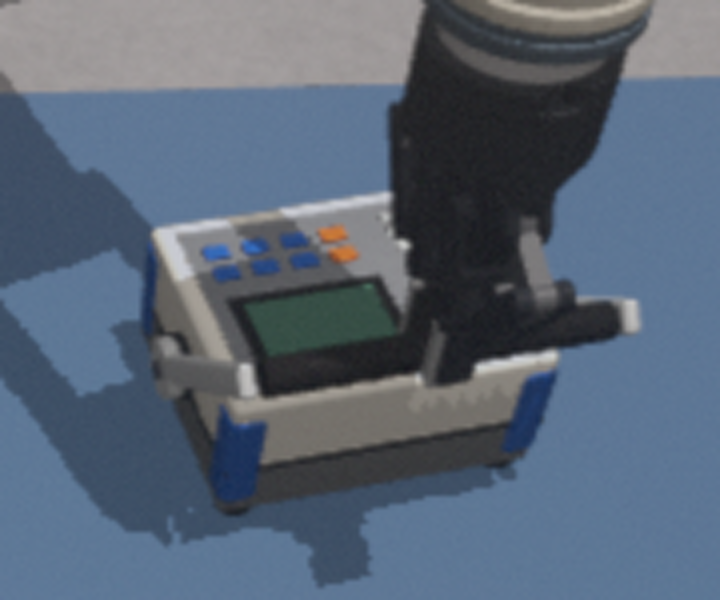

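The handle is at about 0.8 rad, the case is still flat, and the tool reads a slight downward press. I'll continue through the detent.

Call:
move_arm --targets '[-1, 0, -0.86, -0.76, 0, -1, 0, -1.81, -1.4, 0, -1, 0, -2.3, -1.68, 0, -1, 0, -2.79, -1.93, 0, -1, 0, -3.3, -2.18, 0, -1, 0, -3.85, -2.38, 0]'

```text
clock: 13.4
eef_pos: [549.2, 235.0, 137.8]
tcp_rot: [3.137, -0.001, 1.761]
contact_force: [9.1, 1.5, 8.9]
opening: 0.199
```

Run:
```python
from h import *
st()
f=r.grab_frame("scene"); cv2.imwrite("pics/s10.png",cv2.resize(f["img"][110:260,300:480],None,fx=4,fy=4,interpolation=2))
```

```text
t 13.4 p [549.2 235.  137.8] rot [ 3.1366e+00 -7.0000e-04  1.7605e+00] F [9.08 1.54 8.93] M [ 0.261 -1.794  0.005] open 0.199 q6 0.21
```

View pics/s10.png

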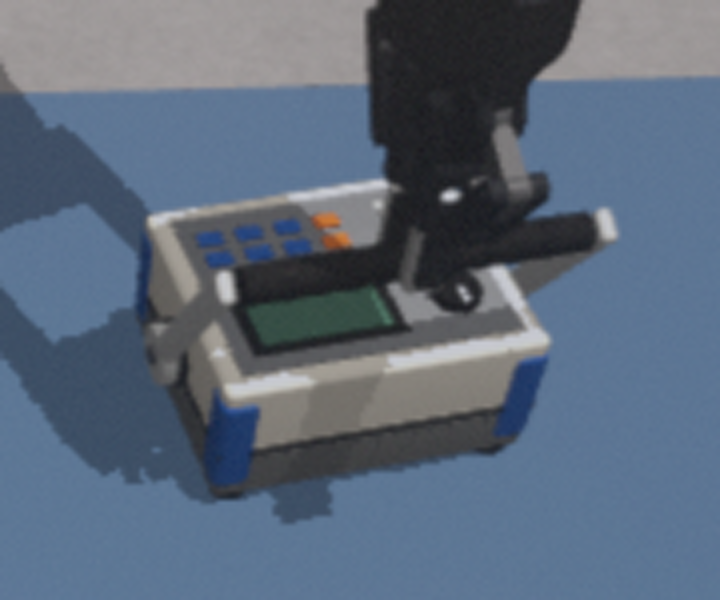

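Call:
move_arm --targets '[-1, 0, -0.55, -0.22, 0, -1, 0, -1.1, -0.4, 0, -1, 0, -1.65, -0.54, 0, -1, 0, -2.2, -0.65, 0, -1, 0, -2.2, -0.65, 0]'

```text
clock: 13.95
eef_pos: [523.7, 229.7, 142.4]
tcp_rot: [-3.139, 0.0, 1.76]
contact_force: [-0.3, 0.5, -5.2]
opening: 0.201
```

Run:
```python
from h import *
st()
f=r.grab_frame("scene"); cv2.imwrite("pics/s11.png",cv2.resize(f["img"][110:260,300:480],None,fx=4,fy=4,interpolation=2))
for t in ["tester","handle_bar","handle_pivot"]:
  print([(np.round(x["position"],1),x["conf"]) for x in r.mark_of(f,t)[:1]])
```

```text
t 13.95 p [523.7 229.7 142.4] rot [-3.1387e+00  4.0000e-04  1.7605e+00] F [-0.3   0.55 -5.19] M [ 0.099 -0.155 -0.064] open 0.201 q6 0.22
[(array([474.3, 219.8,   1.3]), 0.56)]
[(array([ 529.9, -237.1,    0.9]), 0.62)]
[]
```

View pics/s11.png

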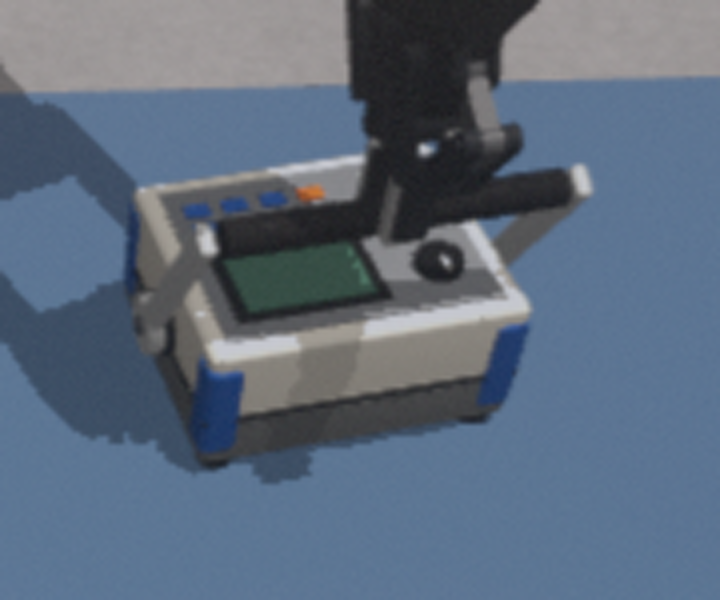

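The case has slid forward about 25 mm while the handle stayed near the detent. Friction of the bar in the gripped pads is the cause. I'll open the grip so the bar is only pushed, not clamped, and re-measure.

Call:
move_arm --targets '[-1, 0, 0, 0.2, 0, -0.5, 0, 0, 0.2, 0, -0.1, 0, 0, 0.2, 0, 0, 0, 0, 0.2, 0, 0, 0, 0, 0.2, 0]'

```text
clock: 14.65
eef_pos: [525.6, 230.3, 141.3]
tcp_rot: [3.141, -0.0, 1.76]
contact_force: [-0.2, 0.7, -0.7]
opening: 0.505
```

Run:
```python
from h import *
st()
f=r.grab_frame("scene"); cv2.imwrite("pics/s12.png",cv2.resize(f["img"][110:260,300:480],None,fx=4,fy=4,interpolation=2))
for t in ["tester","handle_bar","handle_pivot","coupling_top"]:
  print(t,[(np.round(x["position"],1),x["conf"]) for x in r.mark_of(f,t)[:1]])
f=r.grab_frame("wrist"); cv2.imwrite("pics/w12.png",f["img"])
for t in ["tester","handle_bar","handle_pivot","coupling_top"]:
  print(t,[(np.round(x["position"],1),x["conf"]) for x in r.mark_of(f,t)[:1]])
```

```text
t 14.65 p [525.6 230.3 141.3] rot [ 3.1413e+00 -1.0000e-04  1.7603e+00] F [-0.18  0.73 -0.67] M [-0.046  0.012  0.047] open 0.505 q6 0.22
tester [(array([472.3, 221.6,  -1.4]), 0.87)]
handle_bar [(array([527.4, 231.1, 146.4]), 0.63)]
handle_pivot [(array([472.6, 222. ,  48.7]), 0.67)]
coupling_top []
tester [(array([468.7, 222.9,  -5.1]), 0.57)]
handle_bar [(array([527.2, 232.1, 150.1]), 0.63)]
handle_pivot []
coupling_top [(array([429.9, 257.6, 111.8]), 0.65)]
```

View pics/s12.png

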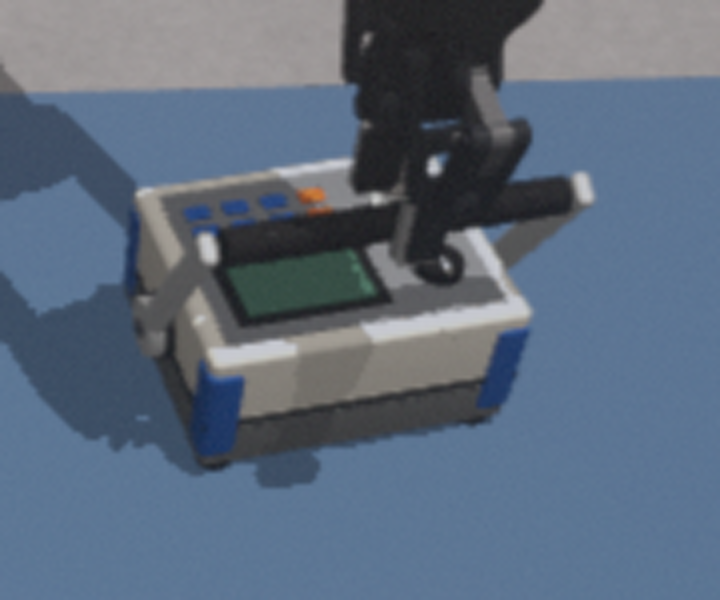

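View pics/w12.png

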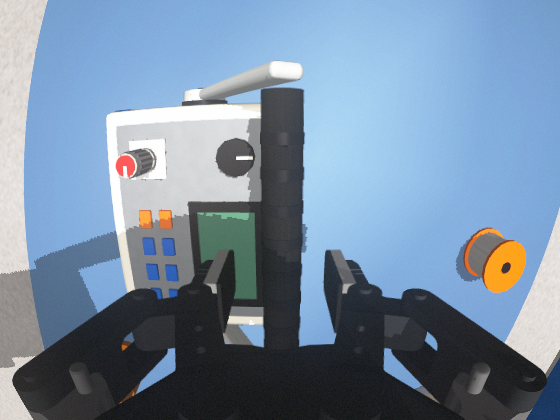

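The pivot is at about (471,222) and the bar at about (527,231,146), so the handle stands at about 1.06 rad, right at the detent. I'll push it over briskly with the rear pad, unclamped.

Call:
move_arm --targets '[0, 0, 0, 0.6, 0, 0, 0, 0, 1.1, 0, 0, 0, -0.6, 1.1, 0, 0, 0, -1.1, 1.0, 0, 0, 0, -2.6, 0.6, 0, 0, 0, -4.6, 0.2, 0, 0, 0, -5.8, 0, 0, 0, 0, -5.8, 0, 0, 0, 0, -5.0, 0, 0]'

```text
clock: 16.05
eef_pos: [475.7, 220.6, 141.1]
tcp_rot: [-3.141, 0.0, 1.761]
contact_force: [1.2, -0.1, 0.3]
opening: 0.497
```

Run:
```python
from h import *
st()
f=r.grab_frame("scene"); cv2.imwrite("pics/s13.png",cv2.resize(f["img"][90:260,300:480],None,fx=3.5,fy=3.5,interpolation=2))
for t in ["tester","handle_bar","handle_pivot","coupling_top"]:
  print(t,[(np.round(x["position"],1),x["conf"]) for x in r.mark_of(f,t)[:1]])
f=r.grab_frame("wrist"); cv2.imwrite("pics/w13.png",f["img"])
for t in ["tester","handle_bar","handle_pivot","coupling_top"]:
  print(t,[(np.round(x["position"],1),x["conf"]) for x in r.mark_of(f,t)[:1]])
```

```text
t 16.05 p [475.7 220.6 141.1] rot [-3.1407e+00  2.0000e-04  1.7610e+00] F [ 1.25 -0.09  0.27] M [ 0.023 -0.023 -0.028] open 0.497 q6 0.24
tester [(array([472.4, 219.2,   1. ]), 0.94)]
handle_bar [(array([470.8, 217.2, 160. ]), 0.92)]
handle_pivot [(array([ 528.6, -233.8,   -0.6]), 0.68)]
coupling_top [(array([468.8, 220.2,  47.3]), 0.65)]
tester [(array([471.8, 220.4,  -2.8]), 0.96)]
handle_bar [(array([470.8, 218.6, 161.9]), 0.62)]
handle_pivot []
coupling_top [(array([427.7, 257.9, 113. ]), 0.89)]
```

View pics/s13.png

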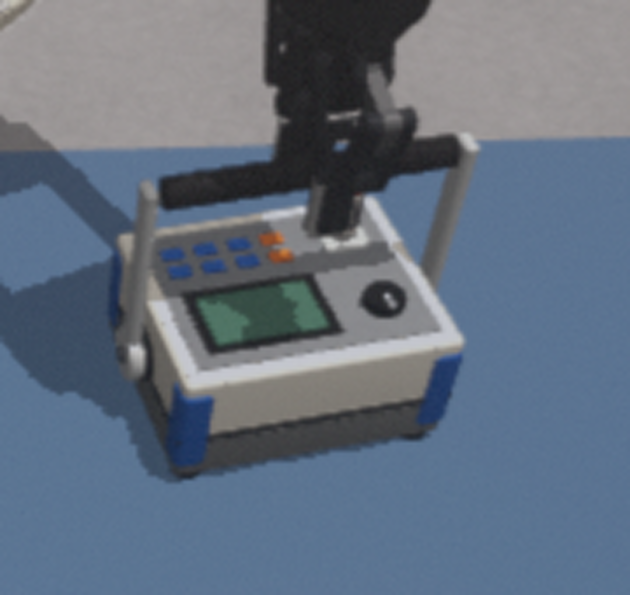

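View pics/w13.png

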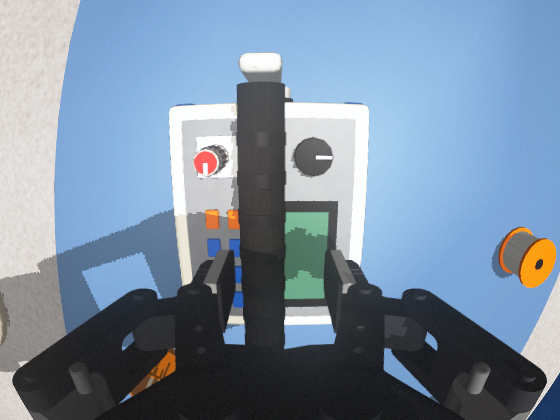

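The handle is up: the bar reads 160 mm high, right above the tester's centre, and the red cap's index still points along the case. I'll centre on the bar and grip it.

Call:
move_arm --targets '[0, 0, -0.45, 0.2, 0, -0.2, 0, -0.45, 0.2, 0, -0.4, 0, -0.45, 0.2, 0, -0.4, 0, -0.45, 0.2, 0]'

```text
clock: 16.95
eef_pos: [472.0, 220.0, 139.2]
tcp_rot: [3.141, -0.0, 1.761]
contact_force: [-0.3, 0.2, 0.5]
opening: 0.297
```

Run:
```python
from h import *
st()
f=r.grab_frame("wrist"); cv2.imwrite("pics/w14.png",f["img"])
```

```text
t 16.95 p [472.  220.  139.2] rot [ 3.1414e+00 -1.0000e-04  1.7605e+00] F [-0.26  0.2   0.48] M [-0.046  0.01  -0.02 ] open 0.297 q6 0.24
```

View pics/w14.png

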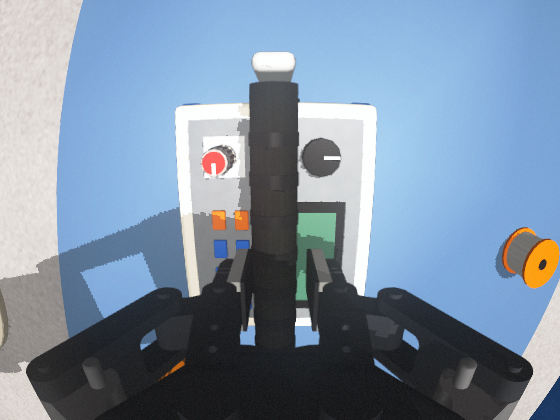

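The bar is at column 275 between pads centred at 279, about 1 mm off. I'll correct by 1 mm and close.

Call:
move_arm --targets '[-0.5, 0, -0.1, 0, 0, -0.6, 0, -0.1, 0, 0, -0.8, 0, -0.1, 0, 0, -1, 0, -0.1, 0, 0, -1, 0, -0.1, 0, 0, -1, 0, -0.1, 0, 0]' --squeeze 25

```text
clock: 17.6
eef_pos: [470.9, 219.7, 139.2]
tcp_rot: [-3.141, 0.0, 1.76]
contact_force: [-3.5, -0.2, 4.3]
opening: 0.203
```

Call:
move_arm --targets '[-1, 0, 0, 0, 0, -1, 0, 0, 0, 0, -1, 0, 0, 0, 0]' --squeeze 70

```text
clock: 17.9
eef_pos: [471.0, 219.8, 139.3]
tcp_rot: [3.141, -0.0, 1.76]
contact_force: [-3.0, -1.1, 6.8]
opening: 0.19
```

Call:
move_arm --targets '[-1, 0, 0, -0.2, 0, -1, 0, 0, -0.6, 0, -1, 0, 0, -1.2, 0, -1, 0, 0, -2, 0, -1, 0, 0, -3, 0, -1, 0, 0, -3, 0]'

```text
clock: 18.5
eef_pos: [472.0, 220.2, 170.8]
tcp_rot: [3.139, -0.001, 1.76]
contact_force: [0.5, 0.1, -8.5]
opening: 0.189
```

Run:
```python
from h import *
st()
f=r.grab_frame("scene"); cv2.imwrite("pics/s15.png",cv2.resize(f["img"][90:260,300:480],None,fx=3.5,fy=3.5,interpolation=2))
```

```text
t 18.5 p [472.  220.2 170.8] rot [ 3.1388e+00 -7.0000e-04  1.7604e+00] F [ 0.45  0.11 -8.52] M [-0.002 -0.119  0.049] open 0.189 q6 0.24
```

View pics/s15.png

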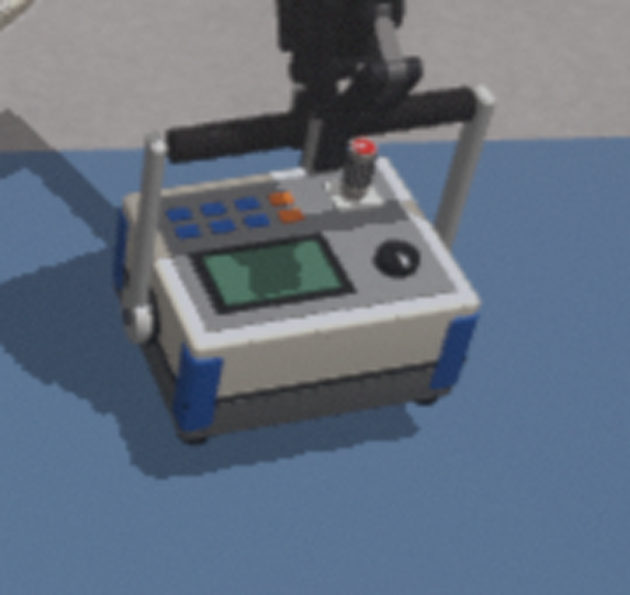

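The set hangs level from the bar and the wrist reads 8.5 N. The terminator is at (362,160) with its red cap visible. I'll raise it over the jar's height, then carry and turn it.

Call:
move_arm --targets '[-1, 0, 0, -1, 0, -1, 0, 0, -3, 0, -1, -0.3, 0, -5, 0, -1, -1, 0, -7, 1, -1, -2.2, -0.1, -8, 2, -1, -4, -0.2, -8.5, 3, -1, -6.3, -0.4, -8.5, 4, -1, -9, -0.6, -8.5, 6, -1, -12, -0.8, -8.5, 8, -1, -15, -1, -8.5, 10]'

```text
clock: 19.55
eef_pos: [488.9, 68.9, 253.8]
tcp_rot: [-3.141, 0.0, 1.584]
contact_force: [0.3, -1.6, -7.9]
opening: 0.191
```

Run:
```python
from h import *
to(529,-235.5,255)
```

```text
t 19.55 p [488.9  68.9 253.8] rot [-3.1408e+00  3.0000e-04  1.5843e+00] F [ 0.27 -1.55 -7.94] M [-0.103 -0.144  0.029] open 0.191 q6 0.12
tool cm [-30.49   3.6   -0.12]
```

Call:
move_arm --targets '[-1, -3.2, 0.4, 0, 2, -1, -6.6, 0.8, 0, 4, -1, -10, 1.2, 0, 6, -1, -13.4, 1.6, 0, 8, -1, -16.8, 2, 0, 10, -1, -20.2, 2.4, 0, 12, -1, -23.4, 2.8, 0, 14, -1, -26.2, 3.1, 0, 15.5, -1, -28.4, 3.4, 0, 16.5, -1, -29.8, 3.55, 0, 17.2]'

```text
clock: 20.55
eef_pos: [528.8, -228.9, 253.7]
tcp_rot: [-3.141, 0.0, 1.283]
contact_force: [-0.1, -1.0, -7.9]
opening: 0.191
```

Call:
move_arm --targets '[-1, -0.4, 0, 0, 0, -1, -0.5, 0, 0, 0, -1, -0.5, 0, 0, 0, -1, -0.5, 0, 0, 0, -1, -0.5, 0, 0, 0]'

```text
clock: 21.05
eef_pos: [528.1, -230.9, 254.2]
tcp_rot: [3.142, -0.0, 1.287]
contact_force: [-0.1, -0.3, -8.3]
opening: 0.188
```

Run:
```python
from h import *
to(529,-235.5,150)
f=r.grab_frame("top"); cv2.imwrite("pics/t16.png",f["img"])
f=r.grab_frame("scene"); cv2.imwrite("pics/s16.png",f["img"])
print([(np.round(x["position"],1),x["conf"]) for x in r.mark_of(f,"tray")[:1]])
print([(np.round(x["position"],1),x["conf"]) for x in r.mark_of(f,"tester")[:1]])
f=r.grab_frame("wrist"); cv2.imwrite("pics/w16.png",f["img"])
```

```text
t 21.05 p [ 528.1 -230.9  254.2] rot [ 3.1416e+00 -2.0000e-04  1.2867e+00] F [-0.13 -0.32 -8.26] M [-0.039 -0.05  -0.01 ] open 0.188 q6 -0.13
tool cm [-0.42  0.22 10.42]
[(array([ 531.2, -235.7,   -1.3]), 0.96)]
[(array([ 528.9, -234.9,  110.8]), 0.81)]
```

View pics/w16.png

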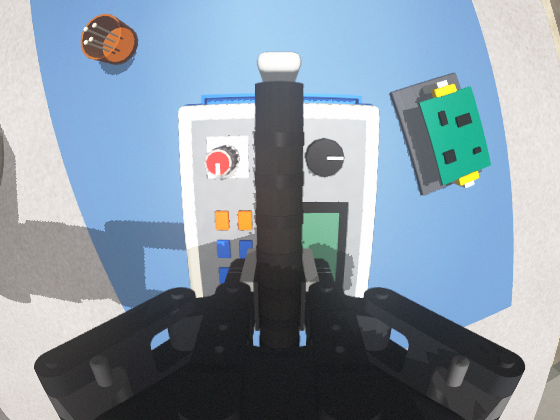

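View pics/s16.png

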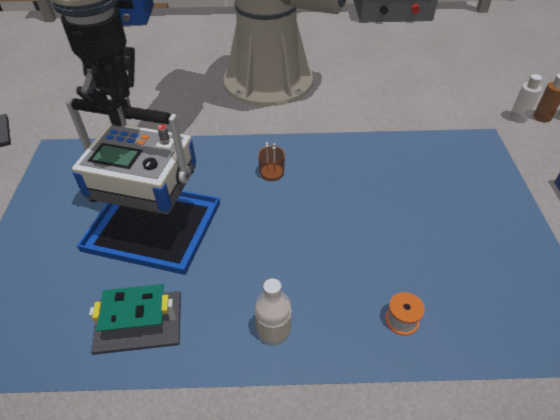

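View pics/t16.png

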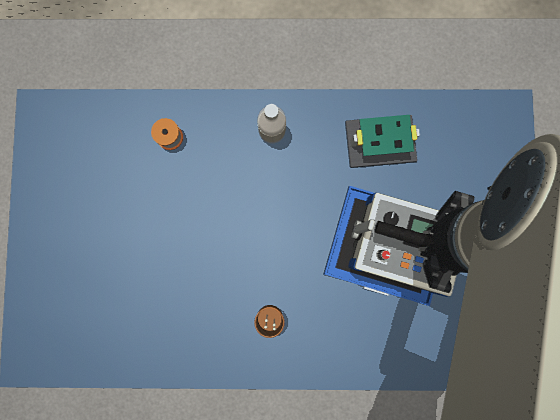

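The tray's far edge at (282,99) runs parallel to the case in the wrist view. The set hangs about over the tray's centre in the other two. I'll lower it.

Call:
move_arm --targets '[-1, -0.2, 0.2, 0.6, 0, -1, -0.25, 0.2, 1.8, 0, -1, -0.25, 0.2, 3.3, 0, -1, -0.25, 0.2, 4.8, 0, -1, -0.25, 0.2, 6.3, 0, -1, -0.25, 0.2, 7.8, 0, -1, -0.25, 0.2, 9, 0, -1, -0.25, 0.2, 9.7, 0, -1, -0.25, 0.2, 10, 0, -1, -0.25, 0.2, 10, 0]'

```text
clock: 22.3
eef_pos: [529.2, -234.7, 153.8]
tcp_rot: [-3.141, -0.0, 1.286]
contact_force: [-0.3, 0.2, -8.4]
opening: 0.187
```

Run:
```python
from h import *
st()
f=r.grab_frame("scene"); cv2.imwrite("pics/s17.png",cv2.resize(f["img"][90:270,60:240],None,fx=3.3,fy=3.3,interpolation=2))
```

```text
t 22.3 p [ 529.2 -234.7  153.8] rot [-3.1412 -0.      1.2857] F [-0.3   0.19 -8.44] M [-0.042  0.033 -0.002] open 0.187 q6 -0.13
```

View pics/s17.png

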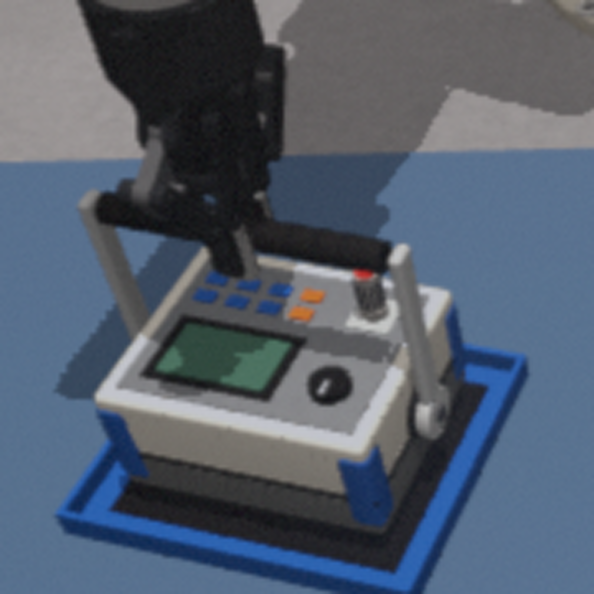

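It's centred within the rim. I'll make the final slow approach.

Call:
move_arm --targets '[-1, 0, 0, 0.2, 0, -1, 0, 0, 0.4, 0, -1, 0, 0, 0.6, 0, -1, 0, 0, 0.7, 0, -1, 0, 0, 0.8, 0, -1, 0, 0, 0.85, 0, -1, 0, 0, 0.9, 0, -1, 0, 0, 0.9, 0]'

```text
clock: 23.15
eef_pos: [529.2, -234.7, 145.0]
tcp_rot: [-3.142, -0.0, 1.286]
contact_force: [0.1, 0.0, -8.3]
opening: 0.186
```

Call:
move_arm --targets '[-1, 0, 0, 0.05, 0, -1, 0, 0, 0.1, 0, -1, 0, 0, 0.15, 0, -1, 0, 0, 0.15, 0]'

```text
clock: 23.55
eef_pos: [529.2, -234.8, 143.7]
tcp_rot: [3.142, 0.0, 1.286]
contact_force: [-1.3, -0.4, -5.7]
opening: 0.19
```

Contact has begun.

Call:
move_arm --targets '[-1, 0, 0, 0.05, 0, -1, 0, 0, 0.1, 0, -1, 0, 0, 0.1, 0, -1, 0, 0, 0.1, 0]'

```text
clock: 23.95
eef_pos: [529.7, -235.0, 143.3]
tcp_rot: [3.14, 0.0, 1.286]
contact_force: [-3.1, -1.4, 5.6]
opening: 0.187
```

Run:
```python
from h import *
st()
```

```text
t 23.95 p [ 529.7 -235.   143.3] rot [3.1404e+00 4.0000e-04 1.2857e+00] F [-3.1  -1.42  5.59] M [-0.256  0.596  0.055] open 0.187 q6 -0.13
```

Seated. I'll ease the grip, open symmetrically, then withdraw straight up.

Call:
move_arm --targets '[-1, 0, 0, -0.05, 0, -1, 0, 0, -0.05, 0, -1, 0, 0, -0.05, 0]' --squeeze 20

```text
clock: 24.25
eef_pos: [529.6, -235.0, 143.4]
tcp_rot: [3.141, 0.0, 1.286]
contact_force: [-1.8, -3.7, 4.0]
opening: 0.191
```

Call:
move_arm --targets '[-0.5, 0, 0, 0, 0, -0.3, 0, 0, 0, 0, -0.1, 0, 0, 0, 0, 0, 0, 0, 0, 0, 0, 0, 0, 0, 0]'

```text
clock: 24.75
eef_pos: [529.3, -234.5, 143.0]
tcp_rot: [-3.142, -0.0, 1.286]
contact_force: [-0.1, -0.8, 0.4]
opening: 0.498
```

Run:
```python
from h import *
st()
f=r.grab_frame("wrist"); cv2.imwrite("pics/w18.png",f["img"])
```

```text
t 24.75 p [ 529.3 -234.5  143. ] rot [-3.1415e+00 -2.0000e-04  1.2857e+00] F [-0.06 -0.84  0.37] M [-0.017  0.01  -0.03 ] open 0.498 q6 -0.13
```

View pics/w18.png

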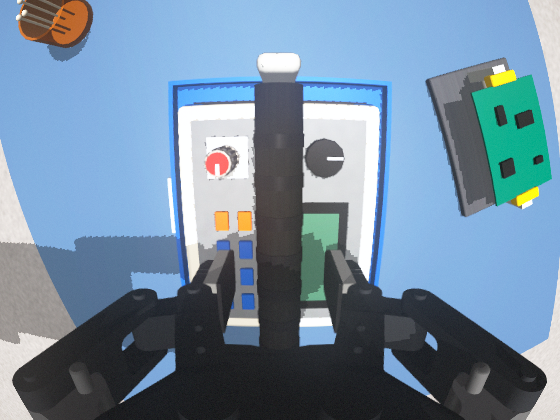

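The bar is clear of both pads, at column 279 between 222 and 338, and the case sits centred within the blue rim. I'll withdraw upward.

Call:
move_arm --targets '[0, 0, 0, -1, 0, 0, 0, 0, -3, 0, 0, 0, 0, -6, 0, 0, 0, 0, -10, 0, 0, -3, 0, -14, 0, 0, -8, 0, -15, 0, 0, -13, 0, -15, 0, 0, -18, 0, -15, 0, 0, -20, 0, -15, 0, 0, -20, 0, -15, 0]'

```text
clock: 25.8
eef_pos: [471.8, -429.4, 293.6]
tcp_rot: [3.141, 0.001, 1.282]
contact_force: [0.4, 0.3, -0.0]
opening: 0.495
```

Run:
```python
from h import *
st()
for n in ["scene","top"]:
    f=r.grab_frame(n); cv2.imwrite(f"pics/f_{n}.png",f["img"])
    for t in ["tester","handle_bar","coupling_top","tray","bottle","swab_jar","solder_reel","board_holder"]:
        print(n,t,[(np.round(x["position"],1).tolist(),round(x["conf"],2)) for x in r.mark_of(f,t)[:1]])
a=cv2.imread("pics/f_scene.png");cv2.imwrite("pics/f_sz.png",cv2.resize(a[90:270,60:240],None,fx=3.3,fy=3.3,interpolation=2))
```

```text
t 25.8 p [ 471.8 -429.4  293.6] rot [3.1411e+00 9.0000e-04 1.2824e+00] F [ 0.38  0.33 -0.  ] M [ 0.008 -0.056  0.029] open 0.495 q6 -0.45
scene tester [([532.8, -235.2, 3.2], 0.88)]
scene handle_bar [([529.6, -237.0, 167.9], 0.73)]
scene coupling_top [([509.4, -177.8, 119.3], 0.6)]
scene tray []
scene bottle [([770.2, 2.0, -0.0], 0.79)]
scene swab_jar [([377.6, 4.1, -1.2], 0.58)]
scene solder_reel [([757.6, 220.6, -0.7], 0.91)]
scene board_holder [([746.5, -229.4, -4.4], 0.89)]
top tester [([527.6, -234.8, 8.9], 0.73)]
top handle_bar [([530.7, -236.8, 162.6], 0.69)]
top coupling_top [([512.9, -183.0, 117.0], 0.53)]
top tray []
top bottle [([768.8, 1.2, -0.3], 0.81)]
top swab_jar [([378.1, 6.1, -4.1], 0.66)]
top solder_reel [([754.6, 217.1, -2.0], 0.73)]
top board_holder [([742.9, -229.3, -3.4], 0.89)]
```

View pics/f_sz.png

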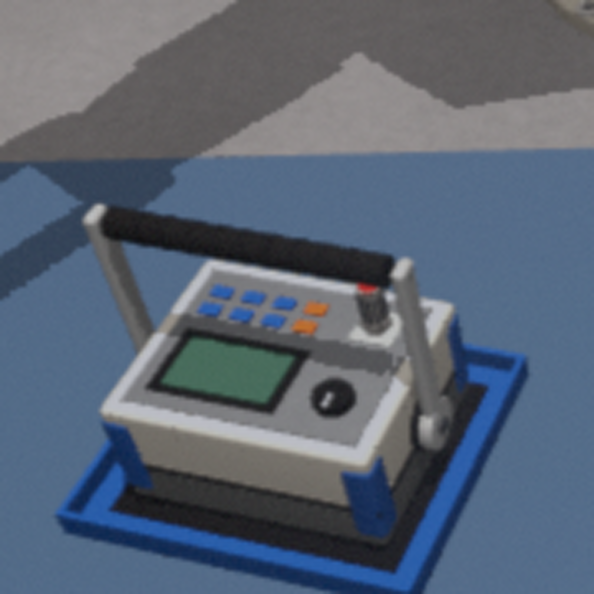

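View pics/f_top.png

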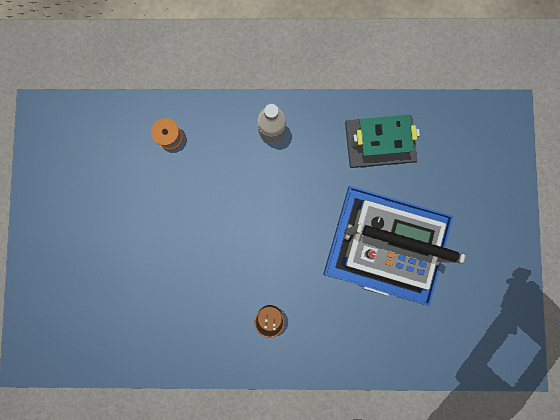

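The top view shows the set flat inside the tray, with its front to the label at (376,292) and the bystanders where they were. Before handing in I'll check the index angle in the close wrist picture.

Run:
```python
from h import *
a=cv2.imread("pics/w18.png"); b=cv2.imread("pics/w7.png")
cv2.imwrite("pics/z.png",cv2.resize(a[125:190,190:260],None,fx=8,fy=8,interpolation=2))
```

```text
(no output)
```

View pics/z.png

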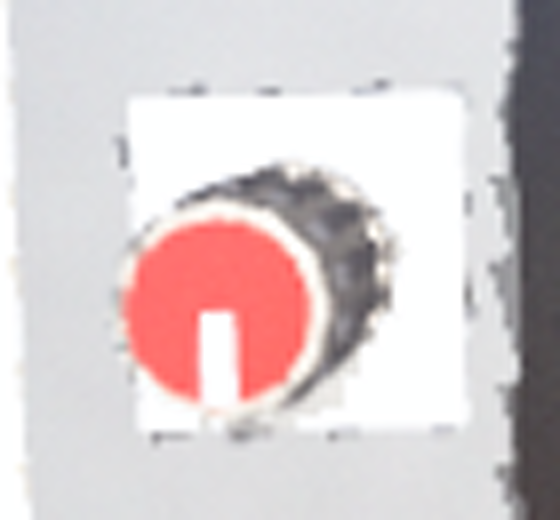

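The index, from (217,315) to (220,400), is square to the case within about 2°, so the bayonet is at its locked stop. I'll hand the job in.

Run:
```python
from h import *
print(r.sign_off())
```

```text
the job is handed in; nothing more can be done
None
```

I handed the job in about 27 s into the 72 s allowed. The set is flat in the blue tray with its handle upright, and the arm is clear of everything.

- **Terminator:** I turned it about 80° clockwise until the torque rose to about 0.2 N m at the stop. In the last close picture its index line is square to the case to within about 2°.
- **Handle:** The first try, with the bar clamped, slid the case about 35 mm forward on the bench while the handle stalled at about 1.06 rad. I opened the grip and pushed the bar over the detent with one pad; it snapped upright. In the last check the bar read 163–168 mm above the bench, against 164 expected.
- **Move:** I lifted the set by the middle of the bar (8.5 N at the wrist). I turned it about 27° and lowered it slowly until it touched, with about 6 N of downward press at most.
- **Final position:** The set is at about (530, -235) mm against a tray centre of about (529, -236), with its front to the label.
- **Other items:** The bottle, jar, reel and board holder read where they started, within measuring error.

Two of the last checks were off. The tray was not reported once the set covered it, so I judged the fit from the pictures. One height reading for the set (8.9 mm) disagreed with the other (3.2 mm); the tray floor is 4 mm, and the pictures show it flat.

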